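Clear the board hook and close the lapped double doors of an enclosure

TASK

Close up the two-door steel enclosure lying on its back on the repair mat: first draw the board hook out through the slot of the clear guard, turning it so that its foot passes and not forcing it, and set it down in the shallow tool tray. Then shut the door leaf with the rebated edge, and last the leaf with the overlapping flange, so that the edges lap and both leaves lie fully shut and flush. Leave the phone, the solder spool and the flux jar where they are.

Things in the scene. Friction and masses are not known exactly. Their poses are not given: they have to be found in the camera images.
- enclosure: Grey sheet-steel wall enclosure lying on its back, doorway up, fixed. 220 (x) x 320 (y) x 100 mm (z), walls 4 mm, 12 mm lip inside the rim. Origin: centre of its underside; x along the hinges, y across the doorway, z up. Two leaves close its top, hinged at y = +162 mm (rebated) and -162 mm (flanged), hinge axes along x, 100 mm up. Bare back plate under the guard slot: top 6 mm up.
- guard_slot (a point): Centre of the slot in the clear touch guard (4 mm sheet over the electronics), at the guard's top face, 54 mm above the enclosure's underside, enclosure x = 0, y = +25 mm. Slot 84 mm long along the enclosure's x, 26 mm wide along its y, edged in white. Axes as the enclosure.
- board_hook: Loose board-pulling hook, 136 mm tall, about 110 g: bent steel strip, upright black handle. Stands on its foot on the back plate, shank within 3 mm of the slot's centre, foot under the guard roughly across the slot. Origin: underside, on the shank's axis. Foot along x from -8 to +34 mm, 16 mm wide, 4 mm thick: it passes the slot only when along it, to either end. Stays upright on a flat floor.
- hook_grip (a point): Middle of the board hook's handle, on the shank's axis, 120 mm above its underside; axes as the hook. Handle 16 (x) x 24 mm (y), from 78 to 136 mm above the underside, so it stands about 40 mm above the enclosure's rim in the way of the rebated leaf. Shank below it 4 (x) x 16 mm (y).
- rebated_leaf (a joint): Angle (rad) of the leaf on the enclosure's +y side: 0 shut on the rim, 1.57 upright, starts 1.6 to 1.9, stop 2.1. Leaf 220 mm long, 14 mm thick to 150 mm from the hinge, then a 7.5 mm thick tongue, flush with the inside, to 172 mm. The flange laps over the tongue. Stiff hinge (0.5 N m) holds it at any angle; 0.4 kg; 2 to 5 N near its edge moves it.
- rebated_leaf_hinge (a point): Point on the rebated leaf's hinge axis at mid length. Its axes turn with the leaf and agree with the enclosure's when shut: the leaf reaches from here along its -y; its outer face is 14 mm along its +z.
- rebated_leaf_face (a point): Point on the outer face of the rebated leaf, mid length, 125 mm from the hinge axis: a good place to push. Its z axis points out of the outer face.
- flanged_leaf (a joint): Angle (rad) of the leaf on the enclosure's -y side: 0 shut, 1.57 upright, starts 1.6 to 1.9, stop 2.1. Length, weight and hinge as the other; 14 mm thick to 150 mm from the hinge, then a 5 mm thick flange, flush with the outside, to 172 mm. Two round flush locks (1.5 mm high) on its face. If it is shut first, the rebated leaf stops on its flange, about 14 mm proud.
- flanged_leaf_hinge (a point): Point on the flanged leaf's hinge axis at mid length. Its axes turn with the leaf and agree with the enclosure's when shut: the leaf reaches from here along its +y; its outer face is 14 mm along its +z.
- flanged_leaf_face (a point): Point on the outer face of the flanged leaf, mid length, 125 mm from the hinge axis: a good place to push. Its z axis points out of the outer face.
- tool_tray: Shallow open grey plastic tray fixed on the bench, 200 (x) x 130 (y) x 22 mm, walls and floor about 4 mm. Origin: centre of its underside.
- phone: Black phone 74 x 150 x 8 mm lying on the bench, bystander. Origin: centre of its underside.
- solder_spool: Metal solder spool, 56 mm across, 40 mm tall, standing on end, bystander. Origin: centre of its underside.
- flux_jar: Small jar, 44 mm across, 60 mm tall, bystander. Origin: centre of its underside.
Not all that is in view belongs to the job. Leave any red or yellow look-alike of the board_hook alone.

How it is judged:
On the way, in this order (a step that is already met when the one before it is completed fails the run):
1. the board hook is out of the enclosure, set down in the tool tray and released (x of board_hook in the frame of tool_tray between -0.1 and 0.1 m and y of board_hook in the frame of tool_tray between -0.065 and 0.065 m and x of hook_grip in the frame of tool_tray between -0.1 and 0.1 m and y of hook_grip in the frame of tool_tray between -0.065 and 0.065 m and z of board_hook in the frame of tool_tray below 0.035 m and contact force between the fingers and board_hook below 0.1 N and linear speed of board_hook below 0.02 m/s), for 0.2 s.
2. the rebated leaf is shut while the flanged leaf is still open (value of joint rebated_leaf below 0.03 rad and value of joint flanged_leaf above 0.3 rad), for 0.2 s.
3. the flanged leaf is shut over it (value of joint each of rebated_leaf, flanged_leaf below 0.03 rad), for 0.2 s.
At the end, for the whole second after the job is handed in: Both leaves are shut flush, each within 0.03 rad (5 mm at the edge), the flange lapping over the tongue; the board hook lies or stands wholly within the tool tray, foot and handle inside its outline, foot less than 35 mm above its underside, released and at rest (all of step 1 and all of step 3); the robot touches nothing.
It fails at once if a bystander (phone, spool, jar) is pushed more than 25 mm (distance of any of phone, solder_spool, flux_jar from where it was at the start of the episode above 0.025 m).
It fails at once if the board hook is forced against the guard or enclosure with more than 45 N (contact force between board_hook and enclosure above 45 N).
It fails at once if the board hook is dropped from well above instead of being set down (contact force between the fingers and board_hook below 0.1 N and linear speed of board_hook above 1.2 m/s).
It also fails if it takes over 72 s, if anything falls off the work surface, if the arm or the gripper's body presses on something with over 40 N, if the wrist force passes 120 N, or if a joint passes its speed limit or range.

ROBOT

A 6-joint arm with a two-finger parallel gripper is mounted at the origin on the work surface. World frame = base frame: x ahead of the robot, y to its left, z up, the work surface at z = 0. Lengths are in m, angles in rad, forces in N, time in s.
With the tool pointing down it reaches from about 0.375 to 0.9 m from the base axis. Payload 3.1 kg.
Tool frame: the origin (TCP) lies midway between the tips of the shut fingers; the grasp point (between the pads) lies 19 mm behind it; z points along the fingers, y is the line along which they close (so a half turn about z gives the same grasp; the last joint's range is limited). The gripper opens to 87 mm and grips with 3 to 60 N. Pads are 19 mm wide; open, the fingers measure 117 mm over their backs; the gripper's body (75 mm by 190 mm) begins 51 mm behind the grasp point.
Start: joints at [1.004, 0.527, 1.433, -0, 1.181, -0.178], TCP at [0.236, 0.579, 0.223] pointing down, gripper open.
Joint ranges: [-3.08, 3.08], [-0.75, 2.2], [0.22, 2.44], [-1.43, 4.57], [0, 2.65], [-2.85, 2.85]. Speed limits (rad/s): [2.79, 2.79, 3.14, 3.14, 3.14, 3.14].

INTERFACE

Orientations are given as a unit quaternion [w, x, y, z].
In Python, from workcell import arm, cams gives the robot as it stands.
- The arm moves only by the tool apply_moves, never from a script. Its argument "commands" is a list of rows, each an object with "linear": the shift along the tool's x, y, z in cm, a list of three; "angular": the turn, a rotation vector about the tool's x, y, z in degrees, a list of three. In form: [{"linear": [tx, ty, tz], "angular": [wx, wy, wz]}, ...]. A call has 1 to 12 rows; each row shifts and turns the commanded pose from where the row before left it, along the tool's axes as they then stand; what a row does not reach is not made up. A row lasts 1/12 s, in which the tool goes at most 41.7 mm and 7.16 degrees, less where a joint would pass 70% of its speed; a pose out of reach is approached as far as the arm can. A call with a gripper value outside its range is refused whole. "claw" is the gripper's target within -1 to 1 (fully open at 1, half-way at 0, shut at -1), set as the call begins (left out, the last holds). The fingers move at their own pace and stop on an object; "squeeze" is the grip in N (left out, the last holds). Time passes only in rows, so rows that do not move let the fingers close. It gives the time, the measured TCP pose, the force, the opening and the grip force at its end, in the units of the state.
- arm.get_obs(): the state, without advancing time (a new reading comes with each control period).
- cams.read_camera(name): name is "scene" or "side" or "wrist"; returns a dict with "image" (384x512x3 uint8, blue, green, red), "z_map" (384x512 float32, m along the optical axis (not along the pixel's ray), 0 where there is no reading), "fx", "fy", "cx", "cy" (pixels), "k1" (the pictures are not rectified: a ray, as slopes to the right and down, at radius r is drawn at 1 + k1 r^2 times it, then the intrinsics apply), "rvec" (rotation vector, rad) and "tvec" (3), from world to camera coordinates, as OpenCV has them. Camera axes: x right, y down, z forward; pixel columns grow to the right and rows downward; lengths in m; the calibration is good to about 2 mm. A picture is of the moment at which its call begins.
- arm.job_done(): hands the job in; it is judged then, once.
The state is a dict: "t": time; "qpos": joint angles; "dq": joint speeds; "joint_efforts": joint torques, N m; "tcp_pos": TCP position; "tool_rot": TCP orientation; "wrist_force": force on the tool from outside, world axes, zero at the start; "ft_torque": the same for the moment, N m; "grip_width": opening from 0.0 (shut) to 1.0 (fully open); "gripper_force": force on a finger pad.
Only numpy, scipy, OpenCV 4.12 (cv2) and the standard library are available. Lean on these libraries where they do the work, as an engineer would, in place of code of your own. Each camera call takes 0.05 s, during which the arm holds its last target. There are 200 camera calls.

## Working session

There is one attempt and no reset: what is moved stays moved. The work goes in short steps, Python scripts to look and compute and a tool call to move; the robot and the scene stay as the last step left them, time stands still between calls to the robot, and variables do not carry over. Pictures are saved under pics/ and viewed, at most 10 in all, crops included, and the job is handed in when it is done.

Besides the shell and the picture viewer there is one more tool, called after "Call:" in YAML: its name, and indented under it one key for each argument. apply_moves: Moves the arm, as the interface text tells. Its arguments: {"type":"object","properties":{"commands":{"type":"array"},"claw":{"type":"number"},"squeeze":{"type":"number"}},"required":["commands"]}

```bash
ls; mkdir -p pics
cat > h.py <<'E'
import numpy as np, cv2
from scipy.spatial.transform import Rotation as R
from workcell import arm, cams
def cam(n):
    c=cams.read_camera(n); c['R']=cv2.Rodrigues(np.array(c['rvec'],float))[0]; c['t']=np.array(c['tvec'],float).ravel(); return c
def slopes(c,uv):
    uv=np.atleast_2d(np.array(uv,float)); d=np.c_[(uv[:,0]-c['cx'])/c['fx'],(uv[:,1]-c['cy'])/c['fy']]
    s=d.copy()
    for _ in range(20): s=d/(1+c['k1']*(s**2).sum(1,keepdims=True))
    return s
def ray(c,uv):
    s=slopes(c,uv); d=np.c_[s,np.ones(len(s))]@c['R']; return -c['R'].T@c['t'],d
def onz(c,uv,z):
    o,d=ray(c,uv); return o+d*((z-o[2])/d[:,2])[:,None]
def cloud(c):
    v,u=np.mgrid[0:384,0:512]; uv=np.c_[u.ravel(),v.ravel()]
    o,d=ray(c,uv); return (o+d*c['z_map'].reshape(-1,1)).reshape(384,512,3)
E
python3 - <<'E'
from h import *
o=arm.get_obs(); print(o)
ims=[]
for n in ['scene','side','wrist']:
    c=cam(n); np.savez('c_'+n,**c); cv2.imwrite(f'pics/{n}0.png',c['image']); print(n,-c['R'].T@c['t'],c['R'][2],(c['z_map']>0).mean(),c['fx'],c['k1'])
    ims.append(c['image'])
cv2.imwrite('pics/all0.png',np.vstack([np.hstack([cv2.resize(i,(400,300)) for i in ims[:2]]),np.hstack([cv2.resize(ims[2],(400,300)),np.zeros((300,400,3),np.uint8)])]))
E
```

```text
pics
{'t': 0.0, 'qpos': array([ 1.00449389e+00,  5.28506459e-01,  1.43391154e+00, -4.00714267e-05,
        1.18137640e+00, -1.78486192e-01]), 'dq': array([-0.00102136,  0.0003777 ,  0.00182814, -0.00050229, -0.00038481,
       -0.00090005]), 'joint_efforts': array([-7.20349217e-04, -4.40045750e+01, -1.76589507e+01,  6.31219684e-02,
        5.84689470e-02, -1.66622181e-04]), 'tcp_pos': array([0.23592841, 0.57796372, 0.22154394]), 'tool_rot': array([-3.83290282e-04,  1.92687634e-01,  9.81259529e-01, -1.03215556e-03]), 'wrist_force': array([ 0.47353781, -0.01577952,  0.42098031]), 'ft_torque': array([-0.01587338, -0.00715214, -0.03299973]), 'gripper_force': 0.0, 'grip_width': 0.9979960216779135}
scene [ 1.15133375 -0.59881077  1.04301569] [-0.4900835   0.45296242 -0.74474372] 0.9962666829427084 497.1402810394284 -0.1537441514668781
side [-0.28927303 -0.80543442  0.94754162] [ 0.59306682  0.5443251  -0.59328065] 0.9960734049479166 474.0747379412534 -0.20159701477006786
wrist [0.17315121 0.60465729 0.38462918] [ 0.22889888 -0.0957376  -0.96873093] 0.99530029296875 327.44546905684524 -0.008394910515868811
```

View pics/scene0.png

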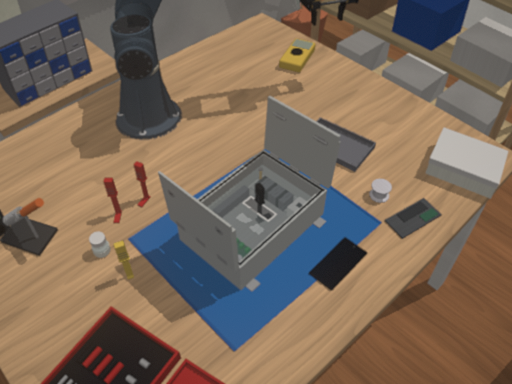

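View pics/side0.png

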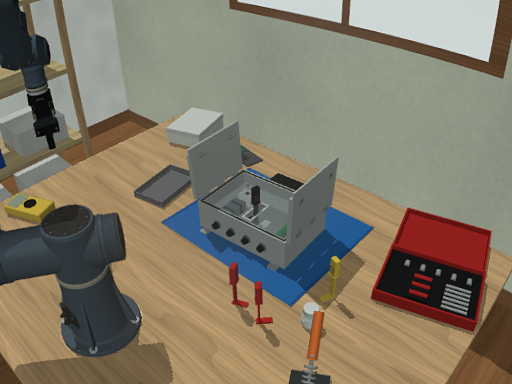

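The scene view shows the enclosure mid-mat, the black handle at (260,193) and the tray at (345,143). The side view shows the handle at (255,195). I'll crop in to identify the leaves and compute a first cloud.

Run:
```python
from h import *
c={n:dict(np.load(f'c_{n}.npz')) for n in ['scene','side']}
a=c['scene']['image'][90:300,120:390]; b=c['side']['image'][110:290,130:380]
cv2.imwrite('pics/crop1.png',np.vstack([cv2.resize(a,(540,420),interpolation=cv2.INTER_CUBIC)[:,:], np.zeros((0,540,3),np.uint8)]))
A=cv2.resize(a,(400,311),interpolation=cv2.INTER_CUBIC);B=cv2.resize(b,(400,288),interpolation=cv2.INTER_CUBIC)
A=A[:288]
cv2.imwrite('pics/crop1.png',np.hstack([A,B]))
for n in c:
    P=cloud(c[n]); im=c[n]['image'].astype(int)
    reg=(P[...,2]>-.05)&(P[...,2]<.5)&(abs(P[...,0]-.55)<.4)&(abs(P[...,1])<.5)
    blue=(im[...,0]>im[...,2]+60)&reg
    print(n,'mat z',np.median(P[blue][:,2]),P[blue].min(0),P[blue].max(0))
    # horizontal-band at rim height
    for lo,hi in [(.09,.12),(.12,.30)]:
        m=(P[...,2]>lo)&(P[...,2]<hi)&reg; print(lo,m.sum(),np.percentile(P[m],[1,50,99],axis=0).round(3).tolist())
    dark=(im.max(-1)<50)&reg&(P[...,2]>.1)&(P[...,2]<.17)
    num,l,st,ce=cv2.connectedComponentsWithStats(dark.astype(np.uint8))
    for i in range(1,num):
        if st[i,4]>20: print('dark',st[i],ce[i],P[l==i].mean(0).round(3),P[l==i].min(0).round(3),P[l==i].max(0).round(3))
```

```text
scene mat z 0.0010106539911063361 [ 0.37106965 -0.32370732 -0.00723263] [0.79000214 0.20407476 0.01110101]
0.09 2539 [[0.281, -0.39, 0.091], [0.574, -0.033, 0.099], [0.684, 0.114, 0.12]]
0.12 7079 [[0.253, -0.485, 0.121], [0.567, 0.103, 0.199], [0.685, 0.129, 0.273]]
dark [256 184   8  17 117] [259.43589744 191.82905983] [ 0.568 -0.037  0.127] [ 0.554 -0.044  0.101] [ 0.576 -0.028  0.145]
side mat z -0.0017235897573083525 [ 0.36539705 -0.32539053 -0.01053667] [0.79065896 0.20579395 0.06582995]
0.09 1730 [[0.266, -0.394, 0.09], [0.485, -0.037, 0.098], [0.671, 0.115, 0.119]]
0.12 5149 [[0.215, -0.496, 0.121], [0.527, -0.21, 0.189], [0.677, 0.129, 0.271]]
dark [252 186   8  14  99] [255.43434343 192.55555556] [ 0.556 -0.037  0.123] [ 0.543 -0.045  0.101] [ 0.57  -0.028  0.141]
```

View pics/crop1.png

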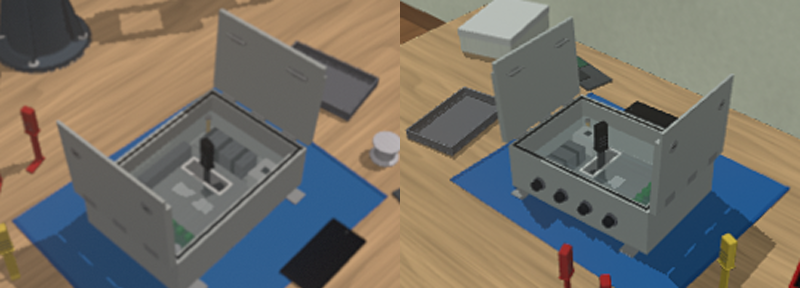

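The crops show round locks on the outer face of the -y leaf, so that leaf is flanged. The +y leaf, next to the tray, is rebated. The white slot edge is visible under the hook. Next: rim, tray, leaf angles and bystanders.

Run:
```python
from h import *
c={n:dict(np.load(f'c_{n}.npz')) for n in ['scene','side']}
Ps={n:cloud(c[n]) for n in c}
print('tray pix',Ps['scene'][143,345],Ps['side'][187,165])
allr=[]
for n,P in Ps.items():
    im=c[n]['image'].astype(int)
    reg=(abs(P[...,0]-.56)<.16)&(abs(P[...,1]+.06)<.2)
    # rim
    m=reg&(P[...,2]>.094)&(P[...,2]<.108)
    q=P[m][:,:2]
    r=cv2.minAreaRect((q*1000).astype(np.float32)); print(n,'rim',m.sum(),r, np.median(P[m][:,2]))
    # leaves: x-range & edges
    for s,nm in [(1,'reb'),(-1,'flg')]:
        m=reg&(P[...,2]>.14)&(P[...,2]<.25)&((P[...,1]+.06)*s>.12)
        q=P[m]; k=np.polyfit(q[:,2],q[:,1],1); res=q[:,1]-np.polyval(k,q[:,2]); ok=abs(res)<.006
        A=np.c_[q[ok][:,2],q[ok][:,0],np.ones(ok.sum())]; s_,*_=np.linalg.lstsq(A,q[ok][:,1],rcond=None)
        print(nm,m.sum(),'dy/dz',s_[0],'dy/dx',s_[1],'y@.1',s_[2]+.1*s_[0]+.56*s_[1],'angle',np.pi/2+s*np.arctan(s_[0]),'x',np.percentile(q[:,0],[1,99]))
        m2=reg&(P[...,2]>.2)&((P[...,1]+.06)*s>.12); print(' top z',P[m2][:,2].max(), 'top pts',P[m2&(P[...,2]>P[m2][:,2].max()-.006)].mean(0))
    # white slot
    w=reg&(im.min(-1)>185)&(P[...,2]<.08); num,l,st,ce=cv2.connectedComponentsWithStats(w.astype(np.uint8))
    for i in range(1,num):
        if st[i,4]>30: 
            uv=np.argwhere(l==i)[:,::-1]; q=onz(c[n],uv,.054); rr=cv2.minAreaRect((q[:,:2]*1000).astype(np.float32)); print('slot',st[i],rr,P[l==i].mean(0))
    # tray
    reg2=(P[...,1]>.15)&(P[...,1]<.5)&(P[...,0]>.3)&(P[...,0]<.75)&(P[...,2]<.06)
    m=reg2&(im.max(-1)<130)&(im.max(-1)-im.min(-1)<25)&(P[...,2]>-.01)
    num,l,st,ce=cv2.connectedComponentsWithStats(m.astype(np.uint8))
    for i in range(1,num):
        if st[i,4]>150:
            q=P[l==i]; rr=cv2.minAreaRect((q[:,:2]*1000).astype(np.float32)); print('tray?',st[i],rr,np.percentile(q[:,2],[2,50,98]))
```

```text
tray pix [0.52343953 0.36893069 0.003371  ] [5.00197182e-01 3.41196532e-01 7.27809233e-05]
scene rim 1705 ((562.961181640625, -59.97373962402344), (224.1939697265625, 352.30133056640625), 4.138753414154053) 0.09875487642101544
reb 2593 dy/dz 0.06980506487326921 dy/dx 0.06095219889018598 y@.1 0.10565664538803221 angle 1.6404883411956548 x [0.44232289 0.66079586]
 top z 0.27505480710935015 top pts [0.55746889 0.12041954 0.27155737]
flg 1893 dy/dz -0.04000900896203373 dy/dx 0.06393383216242243 y@.1 -0.23351227526415314 angle 1.6107840084856708 x [0.46941942 0.68606731]
 top z 0.27478013773739385 top pts [ 0.58341738 -0.23684138  0.27106824]
tray? [ 317  118   58   54 1166] ((511.6590881347656, 343.21240234375), (201.66336059570312, 135.20318603515625), 9.65689754486084) [0.0002972  0.00609162 0.0239283 ]
side rim 880 ((559.363525390625, -58.02113342285156), (225.8619384765625, 356.0345764160156), 4.418601989746094) 0.09681711617322997
reb 1742 dy/dz 0.0708184527230257 dy/dx 0.04463925751711659 y@.1 0.1065950563467484 angle 1.6414967436776702 x [0.4371524  0.65560556]
 top z 0.27252713185737787 top pts [0.54201175 0.11949907 0.26866888]
flg 1418 dy/dz -0.03916761151270565 dy/dx 0.04464704639771766 y@.1 -0.23277629099159297 angle 1.6099439276890393 x [0.46142548 0.68054572]
 top z 0.2705947740157735 top pts [ 0.56640998 -0.23770476  0.2676332 ]
tray? [ 134  164   57   44 1411] ((505.21453857421875, 351.7981872558594), (209.90443420410156, 160.20657348632812), 10.710715293884277) [-0.0038094   0.00182953  0.01960472]
```

Enclosure centre is about (0.561,-0.057) with a yaw of about 3.5°. The slot is near (0.559,-0.032), the rebated leaf at about 1.64 rad and the flanged at about 1.61. The tray is about (0.508,0.345), yaw about 10°, and these sizes match the text. I'll move the wrist camera over the slot.

Call:
apply_moves:
  commands:
    - {"linear": [0,0,-3.5],"angular": [0,0,0]}
    - {"linear": [0,0,-3.5],"angular": [0,0,0]}
    - {"linear": [0,0,-3.5],"angular": [0,0,0]}
    - {"linear": [-3.15,-2.37,0],"angular": [0,0,0]}
    - {"linear": [-3.15,-2.37,0],"angular": [0,0,0]}
    - {"linear": [-3.15,-2.37,0],"angular": [0,0,0]}
    - {"linear": [-3.15,-2.37,0],"angular": [0,0,0]}
    - {"linear": [-3.15,-2.37,0],"angular": [0,0,0]}
    - {"linear": [-3.15,-2.37,0],"angular": [0,0,0]}
    - {"linear": [-3.15,-2.37,0],"angular": [0,0,0]}
    - {"linear": [-3.15,-2.37,0],"angular": [0,0,0]}
    - {"linear": [-3.15,-2.37,0],"angular": [0,0,0]}

```text
t: 1.15
tcp_pos: [0.4184, 0.2721, 0.3274]
tool_rot: [-0.0, 0.193, 0.981, -0.0]
wrist_force: [1.8, 0.7, 0.4]
grip_width: 1.005
gripper_force: 0.0
```

Call:
apply_moves:
  commands:
    - {"linear": [-3.15,-2.37,0],"angular": [0,0,0]}
    - {"linear": [-3.15,-2.37,0],"angular": [0,0,0]}
    - {"linear": [-3.15,-2.37,0],"angular": [0,0,0]}
    - {"linear": [-3.15,-2.37,0],"angular": [0,0,0]}
    - {"linear": [-3.15,-2.37,0],"angular": [0,0,0]}
    - {"linear": [-3.15,-2.37,0],"angular": [0,0,0]}
    - {"linear": [-3.15,-2.37,0],"angular": [0,0,0]}
    - {"linear": [-3.15,-2.37,0],"angular": [0,0,0]}
    - {"linear": [-3.15,-2.37,0],"angular": [0,0,-6.5]}
    - {"linear": [0,0,0],"angular": [0,0,-6.5]}
    - {"linear": [0,0,0],"angular": [0,0,-6.5]}
    - {"linear": [0,0,0],"angular": [0,0,-6.5]}

```text
t: 2.15
tcp_pos: [0.5999, -0.0319, 0.3266]
tool_rot: [-0.001, -0.035, 0.999, 0.0]
wrist_force: [0.0, -0.2, -0.4]
grip_width: 1.002
gripper_force: 0.0
```

Run:
```python
from h import *
o=arm.get_obs(); print(o['t'],o['tcp_pos'],o['qpos'],R.from_quat(o['tool_rot'][[1,2,3,0]]).as_matrix().round(3).tolist())
c=cam('wrist'); np.savez('c_w1',**c); cv2.imwrite('pics/w1.png',c['image']); print(-c['R'].T@c['t'])
```

```text
2.15 [ 0.59988374 -0.03191928  0.32663816] [-2.39078458e-01  3.96396326e-01  1.36022679e+00  1.51564903e-04
  1.38667345e+00 -1.87950318e+00] [[-0.998, -0.07, -0.002], [-0.07, 0.998, 0.001], [0.002, 0.001, -1.0]]
[ 0.53229085 -0.03601188  0.48968807]
```

View pics/w1.png

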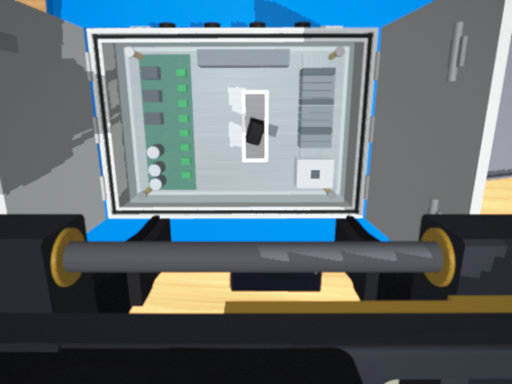

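The wrist view shows the slot's white frame at about (256,126), the handle at (255,131) turned some 15°, and the rim square to the image. I'll measure and zoom in on the foot.

```bash
cat > m.py <<'E'
from h import *
import sys
def meas(c,zs=.054,zh=.142,box=(225,80,290,175)):
    x0,y0,x1,y1=box
    im=c['image']; sub=im[y0:y1,x0:x1]
    w=(sub.min(-1)>225).astype(np.uint8); n,l,st,ce=cv2.connectedComponentsWithStats(w)
    for i in range(1,n):
        if st[i,4]>40 and st[i,3]>40:
            uv=np.argwhere(l==i)[:,::-1]+[x0,y0]; q=onz(c,uv,zs); print('slot',st[i],cv2.minAreaRect((q[:,:2]*1000).astype(np.float32)))
    d=(sub.max(-1)<45).astype(np.uint8); n,l,st,ce=cv2.connectedComponentsWithStats(d)
    for i in range(1,n):
        if st[i,4]>60:
            uv=np.argwhere(l==i)[:,::-1]+[x0,y0]; q=onz(c,uv,zh); print('dark',st[i],ce[i]+[x0,y0],cv2.minAreaRect((q[:,:2]*1000).astype(np.float32)),'px',cv2.minAreaRect(uv.astype(np.float32)))
            P=cloud(c)[uv[:,1],uv[:,0]]; print(' depth pts z',np.percentile(P[:,2],[5,50,95]).round(4)); t=P[P[:,2]>P[:,2].max()-.012]; print(' top',t.mean(0).round(4),cv2.minAreaRect((t[:,:2]*1000).astype(np.float32)))
if __name__=='__main__':
    c=dict(np.load('c_w1.npz')); meas(c)
    P=cloud(c); im=c['image']
    print('rim z', [P[r,k].round(4).tolist() for r,k in [(36,240),(212,240),(120,98),(120,372)]])
    # rim lines: brightness profile
    s=im[85:165,215:300]; cv2.imwrite('pics/w1z.png',cv2.convertScaleAbs(cv2.resize(s,None,fx=7,fy=7,interpolation=cv2.INTER_CUBIC),alpha=1.0))
E
python3 m.py
```

```text
slot [   3    7   41   75 1138] ((559.2808227539062, -39.09939193725586), (95.62167358398438, 51.36084747314453), 4.319622993469238)
dark [ 22  39  16  25 128] [254.1328125 129.3671875] ((559.7418212890625, -31.296777725219727), (14.493824005126953, 24.424230575561523), 79.63082885742188) px ((254.85296630859375, 131.0882568359375), (13.824529647827148, 23.525955200195312), 14.03624439239502)
 depth pts z [0.104  0.1417 0.1435]
 top [ 0.5598 -0.0324  0.1418] ((560.7975463867188, -31.50301742553711), (14.463557243347168, 22.363849639892578), 79.49959564208984)
rim z [[0.4609, -0.0544, 0.1006], [0.6641, -0.0421, 0.1001], [0.5628, -0.2147, 0.0996], [0.5404, 0.1038, 0.1032]]
```

View pics/w1z.png

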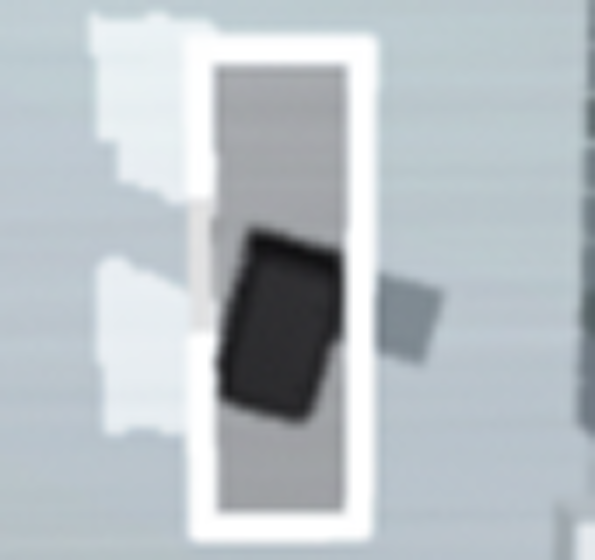

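The zoom shows the slot clearly and the grey foot sticking out on the image's right (+y), tilted slightly toward +x. I'll project these corners.

Run:
```python
from h import *
c=dict(np.load('c_w1.npz'))
z=lambda l:[(a/7+215-.43,b/7+85-.43) for a,b in l]
s=onz(c,z([(215,65),(347,65),(345,512),(217,512)]),.054); print('slot',s.mean(0),np.linalg.norm(s[0]-s[1]),np.linalg.norm(s[1]-s[2]),np.degrees(np.arctan2(*(s[2]-s[1]+s[3]-s[0])[[1,0]])))
h=onz(c,z([(247,256),(340,280),(303,420),(222,400)]),.142); print('handle',h.mean(0),np.linalg.norm(h[0]-h[1]),np.linalg.norm(h[1]-h[2]),[np.degrees(np.arctan2(*(v)[[1,0]])) for v in (h[1]-h[0],h[2]-h[3],h[2]-h[1],h[3]-h[0])])
f=onz(c,z([(443,290),(423,365)]),.010); print('foot end',f, f.mean(0)-h.mean(0))
# rim edges along several rows/cols
for pts in [[(90,40),(105,215)],[(377,40),(360,215)],[(90,32),(377,30)],[(107,217),(362,217)]]:
    q=onz(c,pts,.1); print(q.round(4).tolist(),np.degrees(np.arctan2(*(q[1]-q[0])[[1,0]])))
```

```text
slot [ 0.56064761 -0.03068129  0.054     ] 0.024151839108645795 0.08252152264930393 4.101093931611773
handle [ 0.56172384 -0.03173213  0.142     ] 0.014316222951906281 0.021577144068322066 [np.float64(79.77729421608161), np.float64(80.15650250788413), np.float64(-10.597485169141061), np.float64(-6.1296164032535065)]
foot end [[5.60426172e-01 3.12578752e-03 1.00000000e-02]
 [5.76019699e-01 3.41551281e-04 1.00000000e-02]] [ 0.00649909  0.03346579 -0.132     ]
[[0.4762, -0.2196, 0.1], [0.68, -0.2111, 0.1]] 2.3753736651737696
[[0.4541, 0.0968, 0.1], [0.6576, 0.1086, 0.1]] 3.310332485261313
[[0.4679, -0.2192, 0.1], [0.444, 0.0952, 0.1]] 94.3584463974384
[[0.6824, -0.2087, 0.1], [0.6601, 0.1115, 0.1]] 93.99236249009554
```

Call:
apply_moves:
  commands:
    - {"linear": [3.8,0.3,0],"angular": [0,0,0]}
    - {"linear": [0,0,0],"angular": [0,0,7]}
    - {"linear": [0,0,2],"angular": [0,0,7]}
    - {"linear": [0,0,3],"angular": [0,0,0.5]}
    - {"linear": [0,0,3],"angular": [0,0,0]}
    - {"linear": [0,0,3],"angular": [0,0,0]}
    - {"linear": [0,0,3],"angular": [0,0,0]}
    - {"linear": [0,0,2],"angular": [0,0,0]}
    - {"linear": [0,0,0],"angular": [0,0,0]}

```text
t: 2.95
tcp_pos: [0.5582, -0.0293, 0.1631]
tool_rot: [-0.005, 0.094, 0.996, 0.001]
wrist_force: [-0.2, 0.2, 0.0]
grip_width: 0.999
gripper_force: 0.0
```

Run:
```python
from h import *
o=arm.get_obs(); M=R.from_quat(o['tool_rot'][[1,2,3,0]]).as_matrix()
print(o['tcp_pos'],M.round(3).tolist(),'yaw',np.degrees(np.arctan2(M[1,0],M[0,0])))
print((M.T@(np.array([.5617,-.0317,.101])-o['tcp_pos'])*100).round(2))
c=cam('wrist'); np.savez('c_w2',**c); cv2.imwrite('pics/w2.png',c['image']); print(-c['R'].T@c['t'])
```

```text
[ 0.55820099 -0.02929689  0.16310914] [[-0.982, 0.188, -0.01], [0.188, 0.982, 0.003], [0.01, 0.001, -1.0]] yaw 169.16607575468586
[-0.45 -0.17  6.21]
[ 0.49299126 -0.01625144  0.32674248]
```

View pics/w2.png

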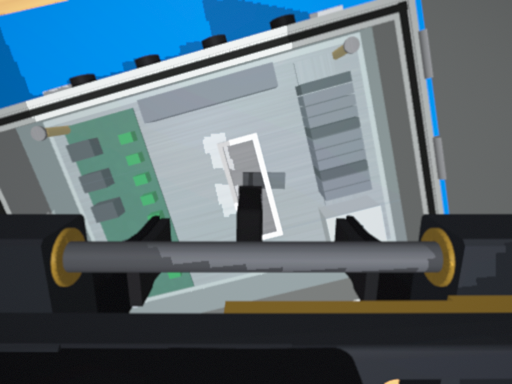

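Handle sits centred between the fingers (x 237–263 at row 200) and parallel to the pads; the foot shows at (270,180). Lowering, then checking for offset.

Call:
apply_moves:
  commands:
    - {"linear": [0,0,2],"angular": [0,0,0]}
    - {"linear": [0,0,0],"angular": [0,0,0]}
    - {"linear": [0,0,0],"angular": [0,0,0]}

```text
t: 3.25
tcp_pos: [0.5621, -0.0302, 0.1485]
tool_rot: [0.0, 0.094, 0.996, -0.0]
wrist_force: [-0.7, -0.7, 0.8]
grip_width: 1.004
gripper_force: 0.0
```

```bash
cat > to.py <<'E'
from h import *
import sys
o=arm.get_obs(); M=R.from_quat(o['tool_rot'][[1,2,3,0]]).as_matrix()
print('t',o['t'],o['tcp_pos'].round(4),M.round(3).tolist(),'yaw',np.degrees(np.arctan2(M[1,0],M[0,0])).round(2),'q',o['qpos'].round(2),'F',o['wrist_force'].round(1),'w',round(float(o['grip_width']),3),'f',round(float(o['gripper_force']),1))
if len(sys.argv)>3: print('shift cm',(M.T@(np.array(list(map(float,sys.argv[1:4])))-o['tcp_pos'])*100).round(2))
E
python3 to.py .5617 -.0317 .101
```

```text
t 3.25 [ 0.5621 -0.0302  0.1485] [[-0.982, 0.187, 0.0], [0.187, 0.982, -0.0], [-0.0, -0.0, -1.0]] yaw 169.25 q [-0.25  0.54  1.66 -0.    0.94 -1.64] F [-0.7 -0.7  0.8] w 1.004 f 0.0
shift cm [ 0.01 -0.15  4.75]
```

Call:
apply_moves:
  commands:
    - {"linear": [0,-0.15,1.5],"angular": [0,0,0]}
    - {"linear": [0,0,1.6],"angular": [0,0,0]}
    - {"linear": [0,0,1.5],"angular": [0,0,0]}
    - {"linear": [0,0,0],"angular": [0,0,0]}
    - {"linear": [0,0,0],"angular": [0,0,0]}

```text
t: 3.67
tcp_pos: [0.562, -0.0318, 0.1026]
tool_rot: [0.0, 0.094, 0.996, -0.0]
wrist_force: [0.2, -0.1, -0.6]
grip_width: 1.002
gripper_force: 0.0
```

Call:
apply_moves:
  claw: -1
  squeeze: 20
  commands:
    - {"linear": [0,0,0],"angular": [0,0,0]}
    - {"linear": [0,0,0],"angular": [0,0,0]}
    - {"linear": [0,0,0],"angular": [0,0,0]}
    - {"linear": [0,0,0],"angular": [0,0,0]}
    - {"linear": [0,0,0],"angular": [0,0,0]}
    - {"linear": [0,0,0],"angular": [0,0,0]}
    - {"linear": [0,0,0],"angular": [0,0,0]}
    - {"linear": [0,0,0],"angular": [0,0,0]}
    - {"linear": [0,0,0],"angular": [0,0,0]}
    - {"linear": [0,0,0],"angular": [0,0,0]}

```text
t: 4.5
tcp_pos: [0.5614, -0.0317, 0.1015]
tool_rot: [-0.0, 0.093, 0.996, 0.0]
wrist_force: [0.6, 0.5, -0.8]
grip_width: 0.32
gripper_force: 0.0
```

```bash
python3 to.py .5606 -.0307 .116
```

```text
t 4.5 [ 0.5614 -0.0317  0.1015] [[-0.983, 0.186, -0.0], [0.186, 0.983, 0.0], [0.0, 0.0, -1.0]] yaw 169.28 q [-0.26  0.61  1.7   0.    0.83 -1.64] F [ 0.6  0.5 -0.8] w 0.32 f 0.0
shift cm [ 0.1   0.09 -1.45]
```

Still closing (0.32 → about 0.18 expected).

Call:
apply_moves:
  commands:
    - {"linear": [0,0,0],"angular": [0,0,0]}
    - {"linear": [0,0,0],"angular": [0,0,0]}
    - {"linear": [0,0,0],"angular": [0,0,0]}
    - {"linear": [0,0,0],"angular": [0,0,0]}
    - {"linear": [0,0,0],"angular": [0,0,0]}

```text
t: 4.92
tcp_pos: [0.5614, -0.0317, 0.1015]
tool_rot: [-0.0, 0.093, 0.996, 0.0]
wrist_force: [0.8, -0.2, -1.1]
grip_width: 0.185
gripper_force: 20.0
```

Call:
apply_moves:
  commands:
    - {"linear": [0,0,-0.5],"angular": [0,0,0]}
    - {"linear": [0,0,-0.5],"angular": [0,0,0]}
    - {"linear": [0,0,-0.5],"angular": [0,0,0]}
    - {"linear": [0.1,0.1,0],"angular": [0,0,0]}
    - {"linear": [0,0,0],"angular": [0,0,0]}

```text
t: 5.33
tcp_pos: [0.5608, -0.0304, 0.1172]
tool_rot: [0.0, 0.093, 0.996, -0.0]
wrist_force: [-0.8, 1.0, -0.8]
grip_width: 0.189
gripper_force: 20.0
```

```bash
python3 to.py .5606 -.0307 .116
python3 - <<'E'
from h import *
c=cam('wrist'); np.savez('c_w3',**c); cv2.imwrite('pics/w3.png',c['image'])
E
```

```text
t 5.3333 [ 0.5608 -0.0304  0.1172] [[-0.983, 0.186, 0.001], [0.186, 0.983, -0.0], [-0.001, 0.0, -1.0]] yaw 169.28 q [-0.25  0.59  1.69  0.    0.86 -1.64] F [-0.8  1.  -0.8] w 0.189 f 20.0
shift cm [ 0.02 -0.03  0.12]
```

View pics/w3.png

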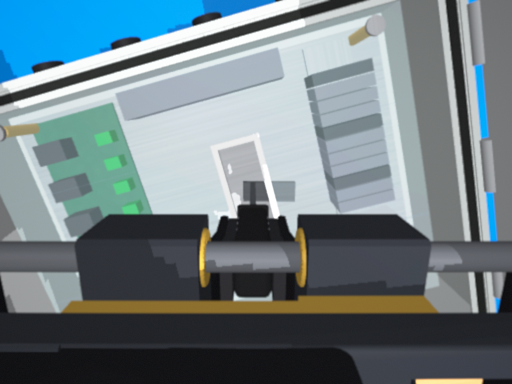

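Grip is firm (width 0.189, 20 N), and the foot at (270,190) is square to the tool. I'll turn it by 75.4° in the raised position.

Call:
apply_moves:
  commands:
    - {"linear": [0,0,0],"angular": [0,0,6.85]}
    - {"linear": [0,0,0],"angular": [0,0,6.85]}
    - {"linear": [0,0,0],"angular": [0,0,6.85]}
    - {"linear": [0,0,0],"angular": [0,0,6.85]}
    - {"linear": [0,0,0],"angular": [0,0,6.85]}
    - {"linear": [0,0,0],"angular": [0,0,6.85]}
    - {"linear": [0,0,0],"angular": [0,0,6.85]}
    - {"linear": [0,0,0],"angular": [0,0,6.85]}
    - {"linear": [0,0,0],"angular": [0,0,6.85]}
    - {"linear": [0,0,0],"angular": [0,0,6.85]}
    - {"linear": [0,0,0],"angular": [0,0,6.85]}
    - {"linear": [0,0,0],"angular": [0,0,0]}

```text
t: 6.38
tcp_pos: [0.5605, -0.0305, 0.1163]
tool_rot: [-0.0, 0.683, 0.73, -0.0]
wrist_force: [-0.2, 0.1, -0.4]
grip_width: 0.181
gripper_force: 20.0
```

```bash
python3 to.py .5600 -.0307 .116
python3 - <<'E'
from h import *
c=cam('wrist'); np.savez('c_w4',**c); cv2.imwrite('pics/w4.png',c['image'][60:300,120:390])
c=cam('scene'); np.savez('c_s4',**c); cv2.imwrite('pics/s4.png',c['image'])
a=cv2.resize(dict(np.load('c_w4.npz'))['image'],(400,300)); b=cv2.resize(c['image'][150:270,180:340],(400,300),interpolation=cv2.INTER_CUBIC)
cv2.imwrite('pics/ws4.png',np.hstack([a,b]))
E
```

```text
t 6.3833 [ 0.5605 -0.0305  0.1163] [[-0.067, 0.998, -0.0], [0.998, 0.067, 0.0], [0.0, -0.0, -1.0]] yaw 93.82 q [-0.25  0.59  1.69  0.    0.86 -0.32] F [-0.2  0.1 -0.4] w 0.181 f 20.0
shift cm [-0.02 -0.05  0.03]
```

View pics/ws4.png

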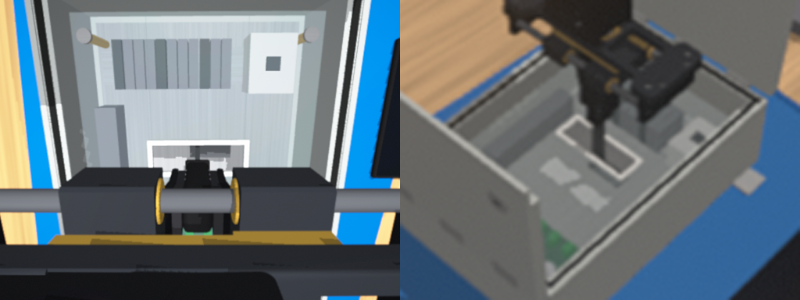

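The slot frame (148–248 in the left crop) is square to the tool, the shank is centred at 197, and the foot lies along the slot. I'll draw it up gently.

Call:
apply_moves:
  commands:
    - {"linear": [0,0,-0.8],"angular": [0,0,0]}
    - {"linear": [0,0,-0.8],"angular": [0,0,0]}
    - {"linear": [0,0,-0.8],"angular": [0,0,0]}
    - {"linear": [0,0,0],"angular": [0,0,0]}

```text
t: 6.82
tcp_pos: [0.5622, -0.0309, 0.1429]
tool_rot: [0.002, 0.682, 0.731, 0.001]
wrist_force: [-0.1, -0.9, -0.8]
grip_width: 0.185
gripper_force: 20.0
```

Call:
apply_moves:
  commands:
    - {"linear": [0,0,-0.8],"angular": [0,0,0]}
    - {"linear": [0,0,-0.8],"angular": [0,0,0]}
    - {"linear": [0,0,-0.8],"angular": [0,0,0]}
    - {"linear": [0,0,-0.8],"angular": [0,0,0]}
    - {"linear": [0,0,0],"angular": [0,0,0]}

```text
t: 7.23
tcp_pos: [0.562, -0.0308, 0.1747]
tool_rot: [0.002, 0.682, 0.731, 0.001]
wrist_force: [0.6, 0.1, -0.5]
grip_width: 0.181
gripper_force: 20.0
```

```bash
python3 to.py .5600 -.0307 .43
```

```text
t 7.2333 [ 0.562  -0.0308  0.1747] [[-0.069, 0.998, 0.004], [0.998, 0.069, -0.001], [-0.001, 0.004, -1.0]] yaw 93.94 q [-0.25  0.5   1.64  0.    0.99 -0.32] F [ 0.6  0.1 -0.5] w 0.181 f 20.0
shift cm [ -0.    -0.1  -25.53]
```

Out of the slot: the hook underside is at about 0.079 and the force is near zero. Raising it over the leaf, then across to the tray.

Call:
apply_moves:
  commands:
    - {"linear": [0,0,-3],"angular": [0,0,0]}
    - {"linear": [0,0,-3.8],"angular": [0,0,0]}
    - {"linear": [0,0,-4],"angular": [0,0,0]}
    - {"linear": [0,0,-4],"angular": [0,0,0]}
    - {"linear": [0,0,-4],"angular": [0,0,0]}
    - {"linear": [0,0,-3.8],"angular": [0,0,0]}
    - {"linear": [0,0,0],"angular": [0,0,0]}
    - {"linear": [2.5,-0.3,0],"angular": [0,0,0]}
    - {"linear": [3.5,-0.3,0],"angular": [0,0,0]}
    - {"linear": [3.5,-0.3,0],"angular": [0,0,0]}
    - {"linear": [3.5,-0.3,0],"angular": [0,0,0]}
    - {"linear": [3.5,-0.3,0],"angular": [0,0,0]}

```text
t: 8.23
tcp_pos: [0.5335, 0.1343, 0.3978]
tool_rot: [-0.0, 0.683, 0.731, -0.0]
wrist_force: [1.3, -0.4, -1.6]
grip_width: 0.183
gripper_force: 20.0
```

Call:
apply_moves:
  commands:
    - {"linear": [3.5,-0.3,0],"angular": [0,0,0]}
    - {"linear": [3.5,-0.3,0],"angular": [0,0,0]}
    - {"linear": [3.5,-0.3,0],"angular": [0,0,0]}
    - {"linear": [3.5,-0.3,0],"angular": [0,0,0]}
    - {"linear": [3.5,-0.3,0],"angular": [0,0,0]}
    - {"linear": [3.5,-0.4,0],"angular": [0,0,0]}
    - {"linear": [1,-0.4,0],"angular": [0,0,0]}
    - {"linear": [0,0,0],"angular": [0,0,0]}
    - {"linear": [0,0,0],"angular": [0,0,0]}

```text
t: 8.98
tcp_pos: [0.4959, 0.3506, 0.3978]
tool_rot: [0.0, 0.682, 0.731, -0.001]
wrist_force: [0.0, -0.8, -1.2]
grip_width: 0.181
gripper_force: 20.0
```

```bash
python3 to.py .500 .355 .106
python3 - <<'E'
from h import *
for n in ['scene','side','wrist']:
    c=cam(n); np.savez('c5_'+n,**c); P=cloud(c); im=c['image'].astype(int)
    reg=(P[...,1]>.2)&(P[...,1]<.5)&(P[...,0]>.35)&(P[...,0]<.68)&(P[...,2]<.05)
    m=reg&(im.max(-1)<130)&(im.max(-1)-im.min(-1)<25)&(P[...,2]>-.006)
    num,l,st,ce=cv2.connectedComponentsWithStats(m.astype(np.uint8))
    for i in range(1,num):
        if st[i,4]>150:
            q=P[l==i]; print(n,st[i],cv2.minAreaRect((q[:,:2]*1000).astype(np.float32)),np.percentile(q[:,2],[2,50,98]).round(4)); t=q[q[:,2]>.016]; print('  rim',len(t),len(t) and cv2.minAreaRect((t[:,:2]*1000).astype(np.float32)))
ims=[dict(np.load(f'c5_{n}.npz'))['image'] for n in ['wrist','scene']]
cv2.imwrite('pics/t5.png',np.hstack([cv2.resize(ims[0],(400,300)),cv2.resize(ims[1][60:210,230:430],(400,300),interpolation=cv2.INTER_CUBIC)]))
E
```

```text
t 8.9833 [0.4959 0.3506 0.3978] [[-0.07, 0.998, -0.001], [0.998, 0.07, -0.002], [-0.002, -0.001, -1.0]] yaw 94.0 q [ 0.43  0.36  1.23 -0.    1.56  0.36] F [ 0.  -0.8 -1.2] w 0.181 f 20.0
shift cm [ 0.47  0.47 29.17]
scene [ 317  118   58   54 1163] ((511.48980712890625, 342.7995910644531), (202.8921356201172, 136.7884063720703), 10.115225791931152) [-0.      0.0058  0.0237]
  rim 191 ((511.6304626464844, 341.8846435546875), (203.4847412109375, 134.11595153808594), 9.808886528015137)
side [ 134  164   57   44 1401] ((504.96881103515625, 350.65167236328125), (209.03265380859375, 161.20358276367188), 9.164971351623535) [-0.004   0.0018  0.019 ]
  rim 123 ((505.561767578125, 339.27294921875), (203.49647521972656, 133.156494140625), 9.915780067443848)
wrist [ 197  105  125   87 1323] ((509.08612060546875, 344.4895935058594), (193.70367431640625, 124.75384521484375), 10.646865844726562) [0.003  0.0055 0.0229]
  rim 254 ((509.0830993652344, 344.5052795410156), (193.70533752441406, 124.71715545654297), 10.645413398742676)
```

View pics/t5.png

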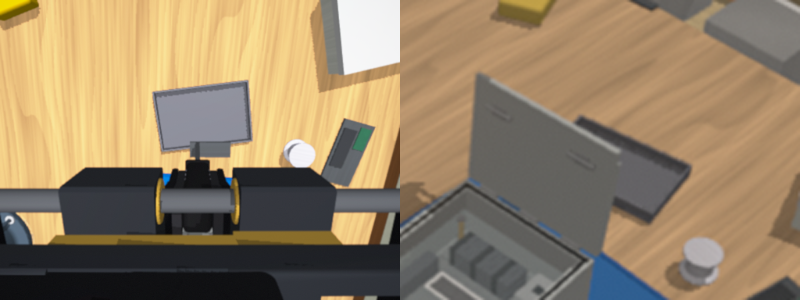

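The wrist, scene and side views agree on a tray centre of (0.510,0.343) with yaw 10°. The hook at (0.496,0.351) is inside by a wide margin, so I go straight down.

Call:
apply_moves:
  commands:
    - {"linear": [0,0,2.5],"angular": [0,0,0]}
    - {"linear": [0,0,3.8],"angular": [0,0,0]}
    - {"linear": [0,0,3.8],"angular": [0,0,0]}
    - {"linear": [0,0,3.8],"angular": [0,0,0]}
    - {"linear": [0,0,3.8],"angular": [0,0,0]}
    - {"linear": [0,0,3.8],"angular": [0,0,0]}
    - {"linear": [0,0,3.5],"angular": [0,0,0]}
    - {"linear": [0,0,2],"angular": [0,0,0]}
    - {"linear": [0,0,1],"angular": [0,0,0]}
    - {"linear": [0,0,0.5],"angular": [0,0,0]}
    - {"linear": [0,0,0],"angular": [0,0,0]}
    - {"linear": [0,0,0],"angular": [0,0,0]}

```text
t: 10.13
tcp_pos: [0.4979, 0.351, 0.115]
tool_rot: [0.001, 0.683, 0.731, 0.001]
wrist_force: [0.1, 1.0, -0.4]
grip_width: 0.183
gripper_force: 20.0
```

Call:
apply_moves:
  commands:
    - {"linear": [0,0,0.4],"angular": [0,0,0]}
    - {"linear": [0,0,0.3],"angular": [0,0,0]}
    - {"linear": [0,0,0],"angular": [0,0,0]}
    - {"linear": [0,0,0],"angular": [0,0,0]}

```text
t: 10.47
tcp_pos: [0.4965, 0.3511, 0.107]
tool_rot: [0.0, 0.682, 0.731, 0.0]
wrist_force: [-0.5, 0.1, -1.1]
grip_width: 0.18
gripper_force: 20.0
```

```bash
python3 to.py .496 .351 .0995
```

```text
t 10.4667 [0.4965 0.3511 0.107 ] [[-0.069, 0.998, 0.001], [0.998, 0.069, 0.0], [0.0, 0.001, -1.0]] yaw 93.94 q [0.43 0.65 1.57 0.   0.91 0.36] F [-0.5  0.1 -1.1] w 0.18 f 20.0
shift cm [-0.   -0.05  0.75]
```

Call:
apply_moves:
  commands:
    - {"linear": [0,0,0.3],"angular": [0,0,0]}
    - {"linear": [0,0,0.3],"angular": [0,0,0]}
    - {"linear": [0,0,0],"angular": [0,0,0]}
    - {"linear": [0,0,0],"angular": [0,0,0]}
    - {"linear": [0,0,0],"angular": [0,0,0]}

```text
t: 10.88
tcp_pos: [0.4963, 0.3509, 0.1004]
tool_rot: [-0.0, 0.682, 0.731, -0.0]
wrist_force: [0.5, 0.1, -0.4]
grip_width: 0.185
gripper_force: 20.0
```

Call:
apply_moves:
  commands:
    - {"linear": [0,0,0.15],"angular": [0,0,0]}
    - {"linear": [0,0,0],"angular": [0,0,0]}
    - {"linear": [0,0,0],"angular": [0,0,0]}

```text
t: 11.13
tcp_pos: [0.4966, 0.3511, 0.0994]
tool_rot: [0.0, 0.682, 0.731, 0.0]
wrist_force: [0.3, -0.1, 1.6]
grip_width: 0.181
gripper_force: 20.0
```

Contact felt (+1.6 N, up from -0.4). Releasing.

Call:
apply_moves:
  claw: 0
  commands:
    - {"linear": [0,0,0],"angular": [0,0,0]}
    - {"linear": [0,0,0],"angular": [0,0,0]}
    - {"linear": [0,0,0],"angular": [0,0,0]}
    - {"linear": [0,0,0],"angular": [0,0,0]}
    - {"linear": [0,0,0],"angular": [0,0,0]}
    - {"linear": [0,0,0],"angular": [0,0,0]}
    - {"linear": [0,0,0],"angular": [0,0,0]}
    - {"linear": [0,0,0],"angular": [0,0,0]}

```text
t: 11.8
tcp_pos: [0.4964, 0.3509, 0.099]
tool_rot: [-0.0, 0.682, 0.731, -0.0]
wrist_force: [-0.1, 0.5, 0.4]
grip_width: 0.498
gripper_force: 0.0
```

Call:
apply_moves:
  commands:
    - {"linear": [0,0,-1],"angular": [0,0,0]}
    - {"linear": [0,0,-2],"angular": [0,0,0]}
    - {"linear": [0,0,-3],"angular": [0,0,0]}
    - {"linear": [0,0,-4],"angular": [0,0,0]}
    - {"linear": [0,0,-4],"angular": [0,0,0]}
    - {"linear": [0,0,-4],"angular": [0,0,0]}
    - {"linear": [0,0,-4],"angular": [0,0,0]}
    - {"linear": [0,0,-2],"angular": [0,0,0]}
    - {"linear": [0,0,0],"angular": [0,0,0]}

```text
t: 12.55
tcp_pos: [0.499, 0.3523, 0.3469]
tool_rot: [0.003, 0.682, 0.731, 0.007]
wrist_force: [0.5, -0.3, 0.5]
grip_width: 0.5
gripper_force: 0.0
```

```bash
python3 to.py .496 .351 .33
python3 - <<'E'
from h import *
for n in ['scene','side']:
    c=cam(n); np.savez('c6_'+n,**c); P=cloud(c); im=c['image'].astype(int)
    d=(im.max(-1)<50)&(abs(P[...,0]-.5)<.1)&(abs(P[...,1]-.35)<.09)&(P[...,2]>.04)&(P[...,2]<.17)
    q=P[d]; print(n,d.sum(),len(q) and np.percentile(q,[1,50,99],axis=0).round(3).tolist())
c=cam('wrist');np.savez('c6_wrist',**c)
E
```

```text
t 12.55 [0.499  0.3523 0.3469] [[-0.069, 0.998, 0.013], [0.998, 0.069, 0.006], [0.005, 0.013, -1.0]] yaw 93.95 q [0.43 0.39 1.32 0.   1.42 0.36] F [ 0.5 -0.3  0.5] w 0.5 f 0.0
shift cm [-0.12 -0.33  1.68]
scene 96 [[0.494, 0.336, 0.062], [0.502, 0.341, 0.116], [0.508, 0.356, 0.141]]
side 90 [[0.485, 0.335, 0.073], [0.49, 0.342, 0.111], [0.501, 0.356, 0.14]]
```

The hook stands upright in the tray, handle z 0.07–0.14, at (0.497,0.350). Next I shut the fingers and go outside the rebated leaf.

Call:
apply_moves:
  claw: -1
  commands:
    - {"linear": [0,0,0],"angular": [0,0,0]}
    - {"linear": [-3.3,0.6,0],"angular": [0,0,0]}
    - {"linear": [-3.3,0.6,0],"angular": [0,0,0]}
    - {"linear": [-3.3,0.6,0],"angular": [0,0,0]}
    - {"linear": [-3.3,0.6,0],"angular": [0,0,0]}
    - {"linear": [-3.3,0.6,0],"angular": [0,0,0]}
    - {"linear": [-3.2,0.5,0],"angular": [0,0,0]}
    - {"linear": [0,0,3],"angular": [0,0,0]}
    - {"linear": [0,0,3],"angular": [0,0,0]}
    - {"linear": [0,0,3],"angular": [0,0,0]}
    - {"linear": [0,0,3],"angular": [0,0,0]}
    - {"linear": [0,0,0],"angular": [0,0,0]}

```text
t: 13.7
tcp_pos: [0.5391, 0.1559, 0.2115]
tool_rot: [-0.006, 0.683, 0.731, -0.006]
wrist_force: [-1.6, -0.8, 0.2]
grip_width: 0.002
gripper_force: 0.0
```

```bash
python3 to.py .5476 .156 .225
python3 - <<'E'
from h import *
c=cam('scene'); np.savez('c7',**c); b=cam('side')
cv2.imwrite('pics/p7.png',np.hstack([cv2.resize(c['image'][60:240,180:420],(400,300)),cv2.resize(b['image'][90:270,130:370],(400,300))]))
E
```

```text
t 13.7 [0.5391 0.1559 0.2115] [[-0.068, 0.998, -0.017], [0.998, 0.068, -0.002], [-0.0, -0.017, -1.0]] yaw 93.9 q [ 0.08  0.46  1.59 -0.    1.1   0.01] F [-1.6 -0.8  0.2] w 0.002 f 0.0
shift cm [-0.05  0.83 -1.36]
```

View pics/p7.png

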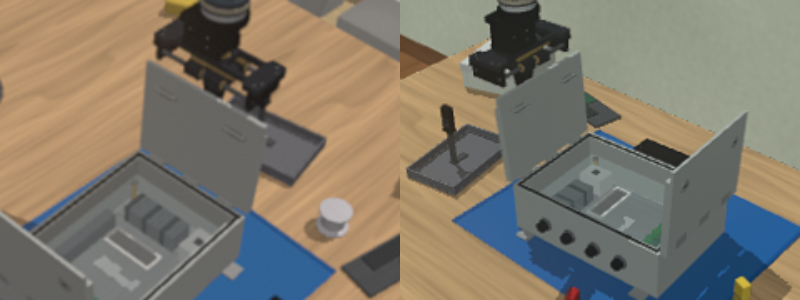

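Tray side: the hook is upright in the tray, at about (450,130) of the right half. The closed fingers are behind the rebated leaf. Picture budget is now used up, so I'll rely on numbers. Pushing along the arc.

Call:
apply_moves:
  commands:
    - {"linear": [-1.6,0,0],"angular": [0,0,0]}
    - {"linear": [-1.2,0,0],"angular": [0,0,0]}
    - {"linear": [-1.5,0,0.1],"angular": [0,0,0]}
    - {"linear": [-1.5,0,0.3],"angular": [0,0,0]}
    - {"linear": [-1.6,0,0.4],"angular": [0,0,0]}
    - {"linear": [-1.5,0,0.5],"angular": [0,0,0]}
    - {"linear": [0,0,0],"angular": [0,0,0]}

```text
t: 14.38
tcp_pos: [0.5524, 0.0657, 0.2076]
tool_rot: [0.002, 0.683, 0.73, 0.001]
wrist_force: [-0.6, -0.2, 0.3]
grip_width: 0.002
gripper_force: 0.0
```

```bash
cat > leaf.py <<'E'
from h import *
C=np.array([.562,-.0555]); y=np.radians(3.9); E=np.array([[np.cos(y),-np.sin(y)],[np.sin(y),np.cos(y)]])
def show():
    for n in ['scene','side']:
        c=cam(n); P=cloud(c); im=c['image'].astype(int); q=P.copy(); q[...,:2]=(P[...,:2]-C)@E
        g=(im.max(-1)-im.min(-1)<30)&(im.max(-1)>70)&(abs(q[...,0])<.1)
        # bin by distance-from-hinge polar angle, r 40..165 mm above the rim
        for s,nm in [(1,'reb'),(-1,'flg')]:
            u=.162-s*q[...,1]; z=q[...,2]-.1
            r=np.hypot(u,z); a=np.arctan2(z,u); m=g&(r>.10)&(r<.145)&(z>.003)&(z<.2)
            if nm=='reb': m&=q[...,1]>-.06
            else: m&=q[...,1]<.06
            h,e=np.histogram(a[m],np.arange(0,2.2,.03)); k=np.argsort(h)[-3:]; print(n,nm,m.sum(),'angle bins',[(e[i].round(2),int(h[i])) for i in sorted(k)])
        m=(abs(q[...,0])<.1)&(abs(q[...,1])<.15)
        zz=[(yy,round(float(np.median(q[...,2][m&(abs(q[...,1]-yy)<.008)])),4)) for yy in (-.12,-.07,-.03,0,.04,.08,.12)]; print('  z profile',zz)
if __name__=='__main__': show()
E
python3 to.py .55 .08 .2; python3 leaf.py
```

```text
t 14.3833 [0.5524 0.0657 0.2076] [[-0.066, 0.998, 0.004], [0.998, 0.066, -0.001], [-0.001, 0.004, -1.0]] yaw 93.8 q [-0.08  0.45  1.63 -0.    1.06 -0.15] F [-0.6 -0.2  0.3] w 0.002 f 0.0
shift cm [ 1.45 -0.15  0.76]
scene reb 192 angle bins [(np.float64(0.96), 54), (np.float64(0.99), 121), (np.float64(1.14), 6)]
scene flg 691 angle bins [(np.float64(1.71), 359), (np.float64(1.74), 311), (np.float64(1.77), 13)]
  z profile [(-0.12, 0.0555), (-0.07, 0.0544), (-0.03, 0.0539), (0, 0.0539), (0.04, 0.053), (0.08, 0.3778), (0.12, 0.3202)]
side reb 205 angle bins [(np.float64(0.93), 11), (np.float64(0.96), 68), (np.float64(0.99), 119)]
side flg 485 angle bins [(np.float64(1.71), 275), (np.float64(1.74), 190), (np.float64(1.77), 12)]
  z profile [(-0.12, 0.0508), (-0.07, 0.0511), (-0.03, 0.0509), (0, 0.0508), (0.04, 0.0508), (0.08, 0.4054), (0.12, 0.2765)]
```

The rebated leaf is at about 1.0 rad, as planned. Continuing down the arc.

Call:
apply_moves:
  commands:
    - {"linear": [-1.4,0,0.6],"angular": [0,0,0]}
    - {"linear": [-1.3,0,0.9],"angular": [0,0,0]}
    - {"linear": [-1.2,0,1.1],"angular": [0,0,0]}
    - {"linear": [-1.1,0,1.2],"angular": [0,0,0]}
    - {"linear": [-0.8,0,1.4],"angular": [0,0,0]}
    - {"linear": [-0.7,0,1.4],"angular": [0,0,0]}
    - {"linear": [-0.3,0,1],"angular": [0,0,0]}
    - {"linear": [0,0,0],"angular": [0,0,0]}

```text
t: 15.15
tcp_pos: [0.5545, -0.0005, 0.1281]
tool_rot: [-0.001, 0.683, 0.731, -0.001]
wrist_force: [0.4, 0.7, -0.9]
grip_width: 0.006
gripper_force: 0.0
```

```bash
python3 to.py .545 .0 .114; python3 leaf.py
```

```text
t 15.15 [ 5.545e-01 -5.000e-04  1.281e-01] [[-0.068, 0.998, -0.004], [0.998, 0.068, -0.0], [0.0, -0.004, -1.0]] yaw 93.91 q [-0.2   0.57  1.7  -0.    0.88 -0.27] F [ 0.4  0.7 -0.9] w 0.006 f 0.0
shift cm [ 0.11 -0.94  1.41]
scene reb 984 angle bins [(np.float64(0.18), 225), (np.float64(0.21), 550), (np.float64(0.24), 150)]
scene flg 689 angle bins [(np.float64(1.71), 363), (np.float64(1.74), 311), (np.float64(1.77), 12)]
  z profile [(-0.12, 0.0539), (-0.07, 0.054), (-0.03, 0.0541), (0, 0.3964), (0.04, 0.2502), (0.08, 0.4175), (0.12, 0.5076)]
side reb 509 angle bins [(np.float64(0.15), 63), (np.float64(0.18), 329), (np.float64(0.21), 95)]
side flg 492 angle bins [(np.float64(1.68), 11), (np.float64(1.71), 277), (np.float64(1.74), 194)]
  z profile [(-0.12, 0.0515), (-0.07, 0.0506), (-0.03, 0.0508), (0, 0.4113), (0.04, 0.2384), (0.08, 0.2198), (0.12, 0.1152)]
```

Call:
apply_moves:
  commands:
    - {"linear": [-0.1,0,0.5],"angular": [0,0,0]}
    - {"linear": [0,0,0.5],"angular": [0,0,0]}
    - {"linear": [0,0,0.3],"angular": [0,0,0]}
    - {"linear": [0,0,0],"angular": [0,0,0]}
    - {"linear": [0,0,0],"angular": [0,0,0]}

```text
t: 15.67
tcp_pos: [0.5554, -0.0006, 0.1169]
tool_rot: [-0.0, 0.682, 0.731, -0.0]
wrist_force: [0.0, 0.4, -0.5]
grip_width: 0.0
gripper_force: 0.0
```

Call:
apply_moves:
  commands:
    - {"linear": [0,0,0.2],"angular": [0,0,0]}
    - {"linear": [0,0,0],"angular": [0,0,0]}
    - {"linear": [0,0,0],"angular": [0,0,0]}

```text
t: 15.92
tcp_pos: [0.5555, -0.0007, 0.1149]
tool_rot: [-0.0, 0.682, 0.731, -0.0]
wrist_force: [-0.5, 0.1, -0.2]
grip_width: 0.003
gripper_force: 0.0
```

Call:
apply_moves:
  commands:
    - {"linear": [0,0,0.2],"angular": [0,0,0]}
    - {"linear": [0,0,0],"angular": [0,0,0]}
    - {"linear": [0,0,0],"angular": [0,0,0]}
    - {"linear": [0,0,0],"angular": [0,0,0]}

```text
t: 16.25
tcp_pos: [0.5556, -0.0007, 0.1144]
tool_rot: [0.0, 0.682, 0.731, 0.0]
wrist_force: [-2.4, -0.6, 10.4]
grip_width: 0.008
gripper_force: 4.6
```

```bash
python3 to.py .545 .0 .114; python3 leaf.py
```

```text
t 16.25 [ 0.5556 -0.0007  0.1144] [[-0.069, 0.998, 0.0], [0.998, 0.069, -0.0], [-0.0, 0.0, -1.0]] yaw 93.94 q [-0.2   0.59  1.71  0.    0.85 -0.27] F [-2.4 -0.6 10.4] w 0.008 f 4.6
shift cm [ 0.15 -1.05  0.04]
scene reb 1071 angle bins [(np.float64(0.06), 107), (np.float64(0.09), 570), (np.float64(0.12), 301)]
scene flg 684 angle bins [(np.float64(1.71), 359), (np.float64(1.74), 305), (np.float64(1.77), 18)]
  z profile [(-0.12, 0.0538), (-0.07, 0.0541), (-0.03, 0.054), (0, 0.1107), (0.04, 0.2416), (0.08, 0.4155), (0.12, 0.4949)]
side reb 575 angle bins [(np.float64(0.03), 29), (np.float64(0.06), 303), (np.float64(0.09), 199)]
side flg 491 angle bins [(np.float64(1.68), 15), (np.float64(1.71), 267), (np.float64(1.74), 201)]
  z profile [(-0.12, 0.051), (-0.07, 0.0505), (-0.03, 0.0509), (0, 0.3959), (0.04, 0.2245), (0.08, 0.2004), (0.12, 0.1108)]
```

Contact at the rim: 10 N and z held at 0.1144. A light extra press, then lift and check.

Call:
apply_moves:
  commands:
    - {"linear": [0,0,0.15],"angular": [0,0,0]}
    - {"linear": [0,0,0],"angular": [0,0,0]}
    - {"linear": [0,0,0],"angular": [0,0,0]}

```text
t: 16.6
tcp_pos: [0.5556, -0.0008, 0.1143]
tool_rot: [0.0, 0.682, 0.731, 0.0]
wrist_force: [-4.7, 0.5, 18.2]
grip_width: 0.004
gripper_force: 9.2
```

Call:
apply_moves:
  commands:
    - {"linear": [0,0,-2],"angular": [0,0,0]}
    - {"linear": [0,0,-4],"angular": [0,0,0]}
    - {"linear": [0,0,-4],"angular": [0,0,0]}
    - {"linear": [0,0,-4],"angular": [0,0,0]}
    - {"linear": [0,0,-4],"angular": [0,0,0]}
    - {"linear": [0,0,-4],"angular": [0,0,0]}
    - {"linear": [0,0,-2.8],"angular": [0,0,0]}
    - {"linear": [0,0,0],"angular": [0,0,0]}
    - {"linear": [0,0,0],"angular": [0,0,0]}

```text
t: 17.35
tcp_pos: [0.5563, -0.0009, 0.3615]
tool_rot: [0.002, 0.682, 0.731, 0.001]
wrist_force: [-0.6, 0.5, -0.9]
grip_width: 0.008
gripper_force: 0.0
```

```bash
cat >> leaf.py <<'E'
def plane(s):
    for n in ['scene','side']:
        c=cam(n); P=cloud(c); im=c['image'].astype(int); q=P.copy(); q[...,:2]=(P[...,:2]-C)@E
        u=.162-s*q[...,1]
        m=(abs(q[...,0])<.1)&(u>.03)&(u<.145)&(q[...,2]<.17)&(q[...,2]>.09)
        A=np.c_[u[m],q[...,0][m],np.ones(m.sum())]; b=q[...,2][m]; w=np.ones(len(b),bool)
        for _ in range(4):
            k,*_r=np.linalg.lstsq(A[w],b[w],rcond=None); w=abs(b-A@k)<.005
        print(n,s,'slope',k[0].round(4),'z at hinge',k[2].round(4),'n',w.sum(),len(b))
E
python3 to.py .576 -.267 .36; python3 -c "
import leaf; leaf.plane(1); leaf.show()"
```

```text
t 17.35 [ 0.5563 -0.0009  0.3615] [[-0.069, 0.998, 0.004], [0.998, 0.069, -0.001], [-0.001, 0.004, -1.0]] yaw 93.94 q [-0.2   0.3   1.42  0.    1.42 -0.27] F [-0.6  0.5 -0.9] w 0.008 f 0.0
shift cm [-26.69   0.14   0.17]
scene 1 slope -0.0001 z at hinge 0.1138 n 2598 2619
side 1 slope -0.0024 z at hinge 0.1107 n 1428 1431
scene reb 1075 angle bins [(np.float64(0.06), 121), (np.float64(0.09), 601), (np.float64(0.12), 320)]
scene flg 677 angle bins [(np.float64(1.71), 354), (np.float64(1.74), 305), (np.float64(1.77), 16)]
  z profile [(-0.12, 0.0543), (-0.07, 0.0541), (-0.03, 0.0537), (0, 0.1055), (0.04, 0.4707), (0.08, 0.4404), (0.12, 0.114)]
side reb 581 angle bins [(np.float64(0.03), 27), (np.float64(0.06), 316), (np.float64(0.09), 214)]
side flg 487 angle bins [(np.float64(1.71), 277), (np.float64(1.74), 186), (np.float64(1.77), 13)]
  z profile [(-0.12, 0.0522), (-0.07, 0.0508), (-0.03, 0.0509), (0, 0.6342), (0.04, 0.4686), (0.08, 0.4304), (0.12, 0.1103)]
```

The rebated leaf is shut: fitted slope is about 0 and the face is at z 0.114. Now over to the outside of the flanged leaf.

Call:
apply_moves:
  commands:
    - {"linear": [-3.8,0,0],"angular": [0,0,0]}
    - {"linear": [-3.8,0,0],"angular": [0,0,0]}
    - {"linear": [-3.8,0,0],"angular": [0,0,0]}
    - {"linear": [-3.8,0,0],"angular": [0,0,0]}
    - {"linear": [-3.8,0,0],"angular": [0,0,0]}
    - {"linear": [-3.8,0,0],"angular": [0,0,0]}
    - {"linear": [-3.9,0.1,0],"angular": [0,0,0]}
    - {"linear": [0,0,0],"angular": [0,0,0]}
    - {"linear": [0,0,0],"angular": [0,0,0]}

```text
t: 18.3
tcp_pos: [0.5741, -0.2692, 0.3567]
tool_rot: [-0.002, 0.684, 0.73, -0.0]
wrist_force: [-0.0, 0.2, -0.1]
grip_width: 0.001
gripper_force: 0.0
```

Call:
apply_moves:
  commands:
    - {"linear": [0,0,3.4],"angular": [0,0,0]}
    - {"linear": [0,0,3.4],"angular": [0,0,0]}
    - {"linear": [0,0,3.4],"angular": [0,0,0]}
    - {"linear": [0,0,3.4],"angular": [0,0,0]}
    - {"linear": [0,0,0],"angular": [0,0,0]}
    - {"linear": [0,0,0],"angular": [0,0,0]}

```text
t: 18.8
tcp_pos: [0.5736, -0.2649, 0.2213]
tool_rot: [-0.003, 0.682, 0.731, -0.0]
wrist_force: [-0.2, -0.6, 1.1]
grip_width: 0.005
gripper_force: 0.0
```

Call:
apply_moves:
  commands:
    - {"linear": [1.6,0,0],"angular": [0,0,0]}
    - {"linear": [1.2,0,0],"angular": [0,0,0]}
    - {"linear": [1.5,0,0.1],"angular": [0,0,0]}
    - {"linear": [1.5,0,0.3],"angular": [0,0,0]}
    - {"linear": [1.6,0,0.4],"angular": [0,0,0]}
    - {"linear": [1.5,0,0.5],"angular": [0,0,0]}
    - {"linear": [0,0,0],"angular": [0,0,0]}
    - {"linear": [0,0,0],"angular": [0,0,0]}

```text
t: 19.47
tcp_pos: [0.568, -0.1758, 0.2101]
tool_rot: [-0.002, 0.682, 0.732, 0.0]
wrist_force: [0.0, 0.8, -0.1]
grip_width: 0.008
gripper_force: 0.0
```

Call:
apply_moves:
  commands:
    - {"linear": [1.4,0,0.6],"angular": [0,0,0]}
    - {"linear": [1.3,0,0.9],"angular": [0,0,0]}
    - {"linear": [1.2,0,1.1],"angular": [0,0,0]}
    - {"linear": [1.1,0,1.2],"angular": [0,0,0]}
    - {"linear": [0.8,0,1.4],"angular": [0,0,0]}
    - {"linear": [0.7,0,1.4],"angular": [0,0,0]}
    - {"linear": [0.3,0,1],"angular": [0,0,0]}
    - {"linear": [0,0,0],"angular": [0,0,0]}
    - {"linear": [0,0,0],"angular": [0,0,0]}

```text
t: 20.22
tcp_pos: [0.5632, -0.11, 0.1335]
tool_rot: [-0.002, 0.682, 0.731, -0.0]
wrist_force: [0.0, -0.2, -0.0]
grip_width: 0.005
gripper_force: 0.0
```

```bash
python3 to.py .565 -.11 .114; python3 leaf.py
```

```text
t 20.2167 [ 0.5632 -0.11    0.1335] [[-0.069, 0.998, -0.003], [0.998, 0.069, 0.001], [0.002, -0.003, -1.0]] yaw 93.93 q [-0.39  0.58  1.64  0.    0.92 -0.46] F [ 0.  -0.2 -0. ] w 0.005 f 0.0
shift cm [-0.01  0.18  1.95]
scene reb 398 angle bins [(np.float64(0.06), 24), (np.float64(0.09), 211), (np.float64(0.12), 139)]
scene flg 886 angle bins [(np.float64(0.21), 171), (np.float64(0.24), 401), (np.float64(0.27), 171)]
  z profile [(-0.12, 0.1214), (-0.07, 0.3026), (-0.03, 0.4427), (0, 0.5127), (0.04, 0.1147), (0.08, 0.1136), (0.12, 0.1137)]
side reb 281 angle bins [(np.float64(0.06), 131), (np.float64(0.09), 128), (np.float64(0.12), 13)]
side flg 561 angle bins [(np.float64(0.18), 87), (np.float64(0.21), 299), (np.float64(0.24), 127)]
  z profile [(-0.12, 0.1195), (-0.07, 0.2635), (-0.03, 0.2427), (0, 0.1338), (0.04, 0.1107), (0.08, 0.1103), (0.12, 0.1105)]
```

The flanged leaf is nearly shut, at about 0.13 rad. Pressing it down gently.

Call:
apply_moves:
  commands:
    - {"linear": [0,0,0.5],"angular": [0,0,0]}
    - {"linear": [0,0,0.5],"angular": [0,0,0]}
    - {"linear": [0,0,0.5],"angular": [0,0,0]}
    - {"linear": [0,0,0.2],"angular": [0,0,0]}
    - {"linear": [0,0,0],"angular": [0,0,0]}
    - {"linear": [0,0,0],"angular": [0,0,0]}
    - {"linear": [0,0,0],"angular": [0,0,0]}

```text
t: 20.9
tcp_pos: [0.564, -0.1106, 0.1174]
tool_rot: [-0.0, 0.682, 0.731, -0.0]
wrist_force: [0.6, 0.7, -0.9]
grip_width: 0.004
gripper_force: 0.0
```

Call:
apply_moves:
  commands:
    - {"linear": [0,0,0.2],"angular": [0,0,0]}
    - {"linear": [0,0,0],"angular": [0,0,0]}
    - {"linear": [0,0,0],"angular": [0,0,0]}

```text
t: 21.15
tcp_pos: [0.5641, -0.1105, 0.1155]
tool_rot: [-0.0, 0.682, 0.731, -0.0]
wrist_force: [0.1, -0.0, 0.1]
grip_width: 0.002
gripper_force: 0.0
```

Call:
apply_moves:
  commands:
    - {"linear": [0,0,0.2],"angular": [0,0,0]}
    - {"linear": [0,0,0],"angular": [0,0,0]}
    - {"linear": [0,0,0],"angular": [0,0,0]}

```text
t: 21.4
tcp_pos: [0.5643, -0.1105, 0.1144]
tool_rot: [0.0, 0.682, 0.731, 0.0]
wrist_force: [-1.3, 0.3, 6.1]
grip_width: 0.008
gripper_force: 2.9
```

Call:
apply_moves:
  commands:
    - {"linear": [0,0,0.2],"angular": [0,0,0]}
    - {"linear": [0,0,0],"angular": [0,0,0]}
    - {"linear": [0,0,0],"angular": [0,0,0]}

```text
t: 21.65
tcp_pos: [0.5643, -0.1105, 0.1143]
tool_rot: [0.001, 0.682, 0.731, 0.0]
wrist_force: [-4.1, 0.9, 17.2]
grip_width: 0.004
gripper_force: 8.5
```

Call:
apply_moves:
  commands:
    - {"linear": [0,0,-2],"angular": [0,0,0]}
    - {"linear": [0,0,-4],"angular": [0,0,0]}
    - {"linear": [0,0,-4],"angular": [0,0,0]}
    - {"linear": [0,0,-4],"angular": [0,0,0]}
    - {"linear": [0,0,-4],"angular": [0,0,0]}
    - {"linear": [0,0,-4],"angular": [0,0,0]}
    - {"linear": [0,0,0],"angular": [0,0,0]}
    - {"linear": [0,0,0],"angular": [0,0,0]}
    - {"linear": [0,0,0],"angular": [0,0,0]}

```text
t: 22.4
tcp_pos: [0.5635, -0.1102, 0.3309]
tool_rot: [-0.001, 0.682, 0.731, -0.0]
wrist_force: [-0.2, -0.3, -0.9]
grip_width: 0.005
gripper_force: 0.0
```

```bash
python3 to.py
python3 - <<'E'
import leaf
from h import *
leaf.plane(1); leaf.plane(-1)
for n in ['scene','side']:
    c=cam(n); P=cloud(c); im=c['image'].astype(int)
    d=(im.max(-1)<50)&(abs(P[...,0]-.5)<.1)&(abs(P[...,1]-.35)<.09)&(P[...,2]>.04)&(P[...,2]<.17)
    print(n,'hook',d.sum(),np.percentile(P[d],[1,50,99],axis=0).round(3).tolist())
E
```

```text
t 22.4 [ 0.5635 -0.1102  0.3309] [[-0.069, 0.998, -0.001], [0.998, 0.069, 0.0], [0.0, -0.001, -1.0]] yaw 93.93 q [-0.39  0.35  1.42 -0.    1.37 -0.46] F [-0.2 -0.3 -0.9] w 0.005 f 0.0
scene 1 slope -0.0015 z at hinge 0.1139 n 2590 2606
side 1 slope -0.0009 z at hinge 0.1106 n 1419 1429
scene -1 slope 0.0045 z at hinge 0.1134 n 3090 3108
side -1 slope 0.0031 z at hinge 0.1106 n 1661 1663
scene hook 93 [[0.495, 0.333, 0.074], [0.502, 0.342, 0.118], [0.508, 0.354, 0.14]]
side hook 89 [[0.485, 0.334, 0.072], [0.49, 0.341, 0.112], [0.502, 0.357, 0.138]]
```

Both leaves are flat (slopes under 0.005 rad), the hook stands in the tray, and the arm is clear.

```bash
python3 -c "
from workcell import arm
print(arm.job_done())"
```

```text
the job is handed in; nothing more can be done
None
```

The job is handed in, with no verdict returned: by camera depth the board hook stands upright in the tool tray and both leaves are shut within about 0.005 rad, rebated first and flanged last, at 22 s of the 72 s; I did not re-measure the phone, spool or jar.

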